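# Clamp a microplate carrier under the hold-down spring of a plate shaker

## Task

Clamp the plate carrier on the heated plate shaker: press it down firmly with the fingertips (its blue thumb ledge is there for this) so that it sinks with the sprung bed, and, still pressing, slide it in under the bridge and its blued-steel hold-down spring until its nose is up against the end stop. Then let go and move clear, leaving it clamped flat under the spring. Only press and push it: do not lift it, and leave the tip box, the bottle and the spare plate where they are.

Things in the scene. Friction and masses are not known exactly. Their poses are not given: they have to be found in the camera images.
- shaker: white plate shaker fixed to the bench, 330 mm long (x), 200 mm wide (y), housing top 68 mm up. Origin on the bench under the bed's centre line, 180 mm from the open end, 150 mm from the other. Its x axis points the way the carrier slides in (open end to end stop), z up. Control panel on its -y side. Aluminium side rails along the bed: 97 mm clear between them, tops 86 mm above the bench
- bed (a joint): how far the spring-borne steel bed (92 mm wide, top 80 mm above the bench when up) is pressed down, m: 0 up, 0.008 bottomed. With the carrier on it, it starts to sink at about 4 to 6 N of push, then takes 1.6 N per mm, about 18 N to bottom. Press at least 4 mm, better 6 to 7 mm, to pass the bridge
- bridge (a point): middle of the lower front edge of the aluminium bridge bar that spans the bed, where the carrier goes in: 99 mm above the bench, x = 55 mm in the shaker's frame, axes as the shaker's. Bar 110 mm long, 18 mm high (top 117 mm above the bench), posts 133 mm over their outsides. The carrier's lid stands 3 mm too high to pass here until it is pressed down
- leaf_edge (a point): middle of the underside of the bearing edge of the blued-steel hold-down leaf spring (60 mm wide, 42 mm long), which hangs behind the bridge bar and slopes down the way the carrier goes. Free, this edge is 92 mm above the bench at x = 105 mm in the shaker's frame; it rises as the lid pushes under it
- leaf (a joint): how far the hold-down leaf spring is bent up about its root at the bridge, rad: 0 free, about 0.13 with the carrier clamped. Its edge starts to give at about 5 N and takes 1.2 N more per mm (42 mm lever); it drags on the lid, so sliding the carrier in takes roughly 5 to 10 N
- stop (a point): point on the face of the end stop that the carrier's nose must meet, on the centre line at the level of the raised bed (80 mm above the bench); x = 122 mm in the shaker's frame; axes as the shaker's
- carrier: black plate carrier, loose on the bed, 172 mm long (x), 94 mm wide, base 8 mm thick, with a lidded 96-well plate clipped in; about 0.35 kg. Origin: centre of the underside; x points to its nose (the end that goes in). The plate (128 x 85.5 mm) reaches from x = -45 to +83 mm, lid top 22 mm above the underside. It lies between the rails, 1.5 mm free each side, nose 10 to 40 mm short of the bridge
- ledge (a point): centre of the top of the carrier's thumb ledge (blue ribbed pad at the tail, 41 mm along the carrier's x, 94 mm wide), 8 mm above the carrier's underside, 65.5 mm behind its origin. The plate's upright end wall, 14 mm high, stands 20.5 mm ahead of this point and can be pushed against. When the carrier is home this point lies 151.5 mm behind stop along the shaker's x
- nose (a point): middle of the lower edge of the carrier's nose face, 86 mm ahead of its origin, level with its underside
- tipbox: bystander: red pipette tip box with yellow tips, 122 x 84 x 61 mm, loose on the bench; origin at the centre of its underside
- reagent: bystander: amber reagent bottle with blue cap, 48 mm across, 100 mm tall, loose on the bench; origin at the centre of its underside
- spareplate: bystander: spare 96-well plate without carrier, 128 x 86 x 14 mm, loose on the bench; origin at the centre of its underside
Not all that is in view belongs to the job. What is shaped like the carrier but turquoise or yellow is not meant.

How it is judged (in metres and radians):
On the way, in this order (a step that is already met when the one before it is completed fails the run):
1. the carrier is pressed down at least 3 mm by the fingers before its plate has reached the spring (value of joint bed above 0.003 m and x of nose in the frame of shaker below 0.066 m and contact force between the fingers and carrier above 4 N), for 0.1 s.
2. still pushed by the fingers, the carrier passes under the leaf spring and bends it up (x of nose in the frame of shaker above 0.1 m and value of joint leaf above 0.03 rad and contact force between the fingers and carrier above 3 N), for 0.1 s.
At the end, for the whole second after the job is handed in: The carrier's nose is within 4 mm of the end stop, the leaf spring bears on the lid (bent up more than 0.06 rad) and keeps the bed at least 3 mm down, and the carrier lies flat (within 0.04 rad) and at rest (x of nose in the frame of shaker above 0.118 m and value of joint bed above 0.003 m and value of joint leaf above 0.06 rad and angle between carrier's own z axis and vertical below 0.04 rad and linear speed of carrier below 0.01 m/s); the robot touches nothing.
It fails at once if the carrier is lifted off the bed or tipped up (z of carrier in the frame of shaker above 0.086 m or angle between carrier's own z axis and vertical above 0.12 rad).
It fails at once if the tip box is moved more than 20 mm or tipped (distance of tipbox from where it was at the start of the episode above 0.02 m or angle between tipbox's own z axis and vertical above 0.3 rad).
It fails at once if the bottle is moved more than 20 mm or tipped (distance of reagent from where it was at the start of the episode above 0.02 m or angle between reagent's own z axis and vertical above 0.3 rad).
It fails at once if the spare plate is moved more than 20 mm or tipped (distance of spareplate from where it was at the start of the episode above 0.02 m or angle between spareplate's own z axis and vertical above 0.3 rad).
It also fails if it takes over 40 s, if anything falls off the work surface, if the arm or the gripper's body presses on something with over 40 N, if the wrist force passes 120 N, or if a joint passes its speed limit or range.

## Robot

A 6-joint arm with a two-finger parallel gripper is mounted at the origin on the work surface. World frame = base frame: x ahead of the robot, y to its left, z up, the work surface at z = 0. Lengths are in mm, angles in degrees, forces in N, time in s.
With the tool pointing down it reaches from about 300 to 850 mm from the base axis. Payload 4.2 kg.
Tool frame: the origin (TCP) lies at the very end of the fingers, on their centre line; the grasp point (between the pads) lies 19 mm behind it (hold_point_z is the z of the grasp point in the tool frame, in mm); z points along the fingers, y is the direction in which the jaws open and shut (so a half turn about z gives the same grasp; the last joint's range is limited). The gripper opens to 91 mm and grips with 3 to 60 N. Pads are 32 mm wide; open, the fingers measure 118 mm over their backs; the gripper's body (76 mm by 178 mm) begins 60 mm behind the grasp point.
Start: joints at [-68.927, 18.312, 89.639, -0, 72.044, -1.146], TCP at [217.442, -532.318, 213.976] pointing down, gripper open.
Joint ranges: [-177.97, 177.97], [-48.28, 115.42], [12.27, 149.76], [-77.06, 257.06], [2.81, 150.46], [-146.56, 146.56]. Speed limits (degrees/s): [147.25, 147.25, 180, 180, 180, 180].

## Interface

Orientations are given as [roll, pitch, yaw] about the fixed x, y, z axes, in that order (R = Rz(yaw) Ry(pitch) Rx(roll)).
In Python, from workcell import state, grab_frame, job_done, hold_point_z gives the robot as it stands. The module is installed in compiled form; this text tells all that it offers.
- The arm moves only by the shell command python3 -m creep 'ROWS' [FORCE]. ROWS is JSON, a list of rows, each a list of 7 numbers: the closure, from 0 (fully open) to 1 (shut), then the shift along the tool's x, y, z in mm, then the turn, a rotation vector about the tool's x, y, z in degrees. A call has 1 to 5 rows; each row shifts and turns the commanded pose from where the row before left it, along the tool's axes as they then stand; what a row does not reach is not made up. A row lasts 1/8 s, in which the tool goes at most 62.5 mm and 10.7 degrees, less where a joint would pass 70% of its speed; a pose out of reach is approached as far as the arm can. A call is refused whole if a number of a shift passes 62.5 or a number of a turn 10.7, either way. A call with a gripper value outside its range is refused whole. The fingers move at their own pace and stop on an object; FORCE is the grip in N (left out, the last holds). Time passes only in rows, so rows that do not move let the fingers close. It gives the time, the measured TCP pose, the force and the opening at its end, in the units of the state.
- state(): the state, without advancing time (a new reading comes with each control period).
- grab_frame(name): name is "scene" or "top"; returns a dict with "frame" (480x640x3 uint8, red, green, blue), "fx", "fy", "cx", "cy" (pixels), "k1" (the pictures are not rectified: a ray, as slopes to the right and down, at radius r is drawn at 1 + k1 r^2 times it, then the intrinsics apply), "view" (4x4, takes a point from world to camera coordinates). Camera axes: x right, y down, z forward; pixel columns grow to the right and rows downward; lengths in mm; the calibration is good to about 2 mm. A picture is of the moment at which its call begins. There is no depth.
- job_done(): hands the job in, once; it reports no verdict.
The state is a dict: "time_s": time; "qpos": joint angles; "qvel": joint speeds; "effort": joint torques, N m; "ee_pos": TCP position; "ee_rot": TCP orientation; "force": force on the tool from outside, world axes, zero at the start; "torque": the same for the moment, N m; "gripper_width": finger opening in mm.
Only numpy, scipy, OpenCV 4.12 (cv2) and the standard library are available. Lean on these libraries where they do the work, as an engineer would, in place of code of your own. Each camera call takes 0.05 s, during which the arm holds its last target.

## Working session

There is one attempt and no reset: what is moved stays moved. The work goes in short steps, Python scripts to look and compute and a shell command to move; the robot and the scene stay as the last step left them, time stands still between calls to the robot, and variables do not carry over. Pictures are saved under pics/ and viewed, and the job is handed in when it is done.

```bash
mkdir -p pics
python3 - <<'E'
from workcell import *
import cv2,numpy as np
print(state(),hold_point_z)
for n in("scene","top"):
    g=grab_frame(n);cv2.imwrite(f"pics/{n}0.png",g["frame"][:,:,::-1])
    print(n,[g[k] for k in("fx","fy","cx","cy","k1")],np.round(g["view"],4).tolist())
E
```

```text
{'time_s': 0.0, 'qpos': array([-6.89256016e+01,  1.83522221e+01,  8.97055790e+01,  1.09987970e-03,
        7.20424410e+01, -1.14510658e+00]), 'qvel': array([ 0.03510423,  0.024385  , -0.03966989,  0.05697462,  0.02769563,
        0.01318193]), 'effort': array([ 3.02520784e-03, -4.12449253e+01, -2.31977105e+01,  7.27911503e-02,
        4.57424275e-02, -1.35015953e-04]), 'ee_pos': array([ 217.27724294, -531.83833141,  213.12004656]), 'ee_rot': array([-1.79899799e+02, -3.04878875e-03,  2.22191622e+01]), 'force': array([-0.00201801, -0.20570157,  0.75080783]), 'torque': array([-0.02975473, -0.00215893,  0.01980779]), 'gripper_width': 91.28714736785649} -18.8
scene [617.440411389266, 617.440411389266, 317.4657507294082, 240.41089839813074, -0.2008975737046713] [[-0.1875, 0.9822, 0.0085, 76.6001], [0.8277, 0.1626, -0.5371, -445.8278], [-0.5289, -0.0937, -0.8435, 1384.9284], [0.0, 0.0, 0.0, 1.0]]
top [502.1373417018363, 502.1373417018363, 320.9332866635572, 241.8426144365255, -0.08931511281608771] [[-0.0097, -0.9998, 0.0161, 24.7844], [-0.9831, 0.0066, -0.1828, 615.3706], [0.1827, -0.0176, -0.983, 759.1603], [0.0, 0.0, 0.0, 1.0]]
```

View pics/scene0.png

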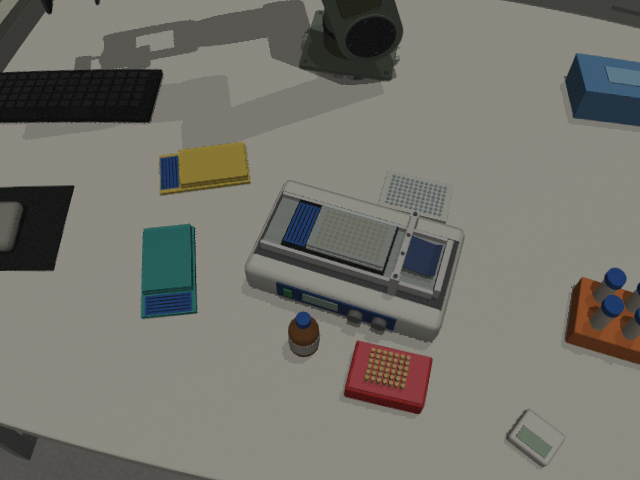

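View pics/top0.png

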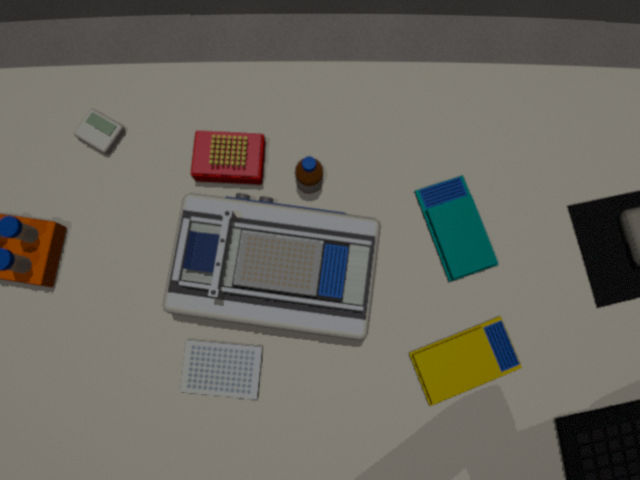

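Three carrier-shaped things show in the scene picture: black with a white plate at (340,235), turquoise at (168,270) and yellow at (205,167). The black one on the shaker fits the description. Next I'll enlarge it and measure.

```bash
cat > h.py <<'E'
from workcell import *
import cv2,numpy as np
def ray(g,u,v):
    K=np.array([[g["fx"],0,g["cx"]],[0,g["fy"],g["cy"]],[0,0,1.]])
    p=cv2.undistortPoints(np.array([[[u,v]]],float),K,np.array([g["k1"],0,0,0.]))[0,0]
    # k1 convention: drawn = ray*(1+k1 r^2), same as OpenCV
    V=np.array(g["view"]);R=V[:3,:3];o=-R.T@V[:3,3];return o,R.T@np.array([p[0],p[1],1])
def onz(g,u,v,z):
    o,d=ray(g,u,v);return o+d*(z-o[2])/d[2]
def proj(g,P):
    V=np.array(g["view"]);p=(V[:3,:3]@np.array(P)+V[:3,3]);x,y=p[:2]/p[2];f=1+g["k1"]*(x*x+y*y)
    return np.array([g["fx"]*x*f+g["cx"],g["fy"]*y*f+g["cy"]])
E
python3 - <<'E'
from h import *
for n,(x0,y0,w,h) in dict(scene=(240,170,240,180),top=(155,180,240,180)).items():
    g=grab_frame(n);im=g["frame"][:,:,::-1]
    c=cv2.resize(im[y0:y0+h,x0:x0+w],None,fx=3.33,fy=3.33,interpolation=cv2.INTER_CUBIC);cv2.imwrite(f"pics/{n}c.png",c)
    hsv=cv2.cvtColor(im,cv2.COLOR_BGR2HSV)
    m=cv2.inRange(hsv,(105,150,70),(125,255,255))
    k,l,st,ce=cv2.connectedComponentsWithStats(cv2.morphologyEx(m,cv2.MORPH_CLOSE,np.ones((5,5))))
    for i in range(1,k):
        if st[i,4]>150:
            r=cv2.minAreaRect(np.argwhere(l==i)[:,::-1].astype(np.float32))
            P=onz(g,*ce[i],88);print(n,st[i],ce[i].round(1),P.round(1),[onz(g,*q,88).round(1).tolist() for q in cv2.boxPoints(r)])
E
```

```text
scene [161 157  18  32 511] [169.1 172.3] [ 499.9 -248.8   88. ] [[470.1, -276.2, 88.0], [463.4, -246.2, 88.0], [529.3, -222.4, 88.0], [536.0, -251.2, 88.0]]
scene [284 202  36  44 887] [301.4 224. ] [562.8   1.9  88. ] [[598.2, -21.3, 88.0], [514.9, -10.4, 88.0], [525.7, 25.5, 88.0], [607.8, 13.2, 88.0]]
scene [607 268  19  18 254] [616.2 276.8] [563.9 529.8  88. ] [[565.3, 508.8, 88.0], [541.2, 529.2, 88.0], [563.3, 552.2, 88.0], [586.9, 531.5, 88.0]]
scene [145 292  47  23 864] [167.8 303.2] [ 745.4 -169.9   88. ] [[741.4, -211.6, 88.0], [719.3, -141.2, 88.0], [749.3, -129.5, 88.0], [771.1, -198.7, 88.0]]
scene [604 295  20  20 284] [613.6 304.3] [616.8 521.9  88. ] [[618.2, 499.9, 88.0], [593.3, 521.4, 88.0], [615.2, 544.8, 88.0], [639.5, 523.2, 88.0]]
scene [296 312  15  14 155] [302.9 318.2] [729.   38.2  88. ] [[727.4, 23.9, 88.0], [713.6, 40.2, 88.0], [730.9, 52.5, 88.0], [744.4, 36.3, 88.0]]
top [420 178  46  29 761] [442.5 192.2] [ 689.4 -175.9   88. ] [[693.0, -138.9, 88.0], [715.4, -205.5, 88.0], [686.2, -213.1, 88.0], [664.2, -146.9, 88.0]]
top [  0 217  18  20 301] [  7.9 226.2] [638.7 525.4  88. ] [[654.2, 540.9, 88.0], [653.9, 511.3, 88.0], [622.5, 508.0, 88.0], [622.8, 537.3, 88.0]]
top [ 318  244   30   54 1224] [332.9 270.6] [564.4   2.3  88. ] [[527.3, 26.0, 88.0], [607.6, 14.6, 88.0], [602.4, -22.0, 88.0], [522.2, -9.9, 88.0]]
top [  0 249  10  20 165] [  3.9 258.1] [586.6 526.7  88. ] [[601.5, 534.9, 88.0], [601.4, 519.4, 88.0], [570.8, 516.3, 88.0], [570.8, 531.7, 88.0]]
top [485 322  33  49 832] [501.1 345.7] [ 445.8 -254.7   88. ] [[473.4, -229.2, 88.0], [483.5, -256.5, 88.0], [418.3, -280.4, 88.0], [408.5, -253.2, 88.0]]
```

View pics/scenec.png

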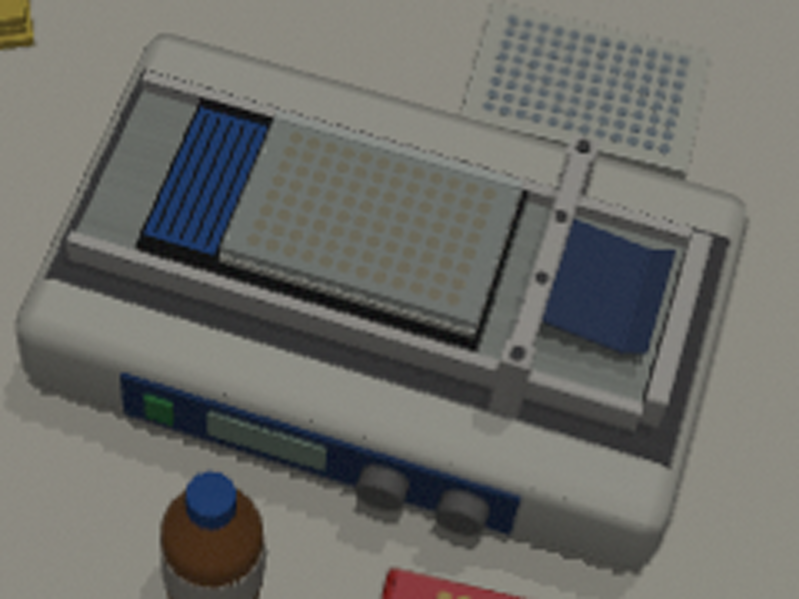

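View pics/topc.png

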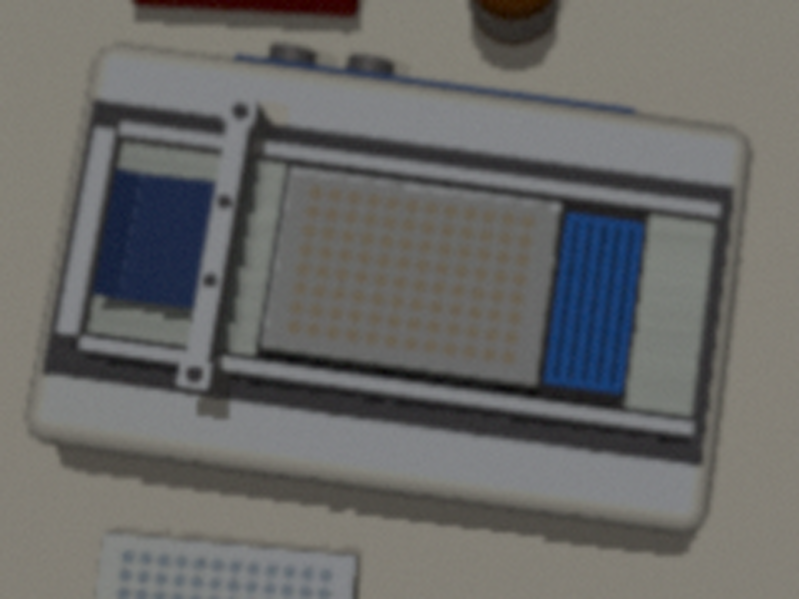

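The crop confirms it: black carrier, blue ribbed ledge at about (333,271) in the top picture, lying in the bed short of the bridge. Now the yaw and the along-slide positions.

Run:
```python
from h import *
g=grab_frame("top");s=grab_frame("scene")
T=lambda u,v,z:onz(g,155+(u+.5)/3.33-.5,180+(v+.5)/3.33-.5,z)
S=lambda u,v,z:onz(s,240+(u+.5)/3.33-.5,170+(v+.5)/3.33-.5,z)
def d(n,a,b):
    v=b-a;print(n,a.round(1),b.round(1),'ang',np.degrees(np.arctan2(v[1],v[0])).round(2),np.hypot(*v[:2]).round(1))
d('lid far T',T(562,202,102),T(288,165,102));d('lid near T',T(540,387,102),T(262,347,102))
d('rail T far',T(720,208,86),T(265,150,86));d('rail near T',T(693,428,86),T(222,363,86))
d('screws T',T(195,374,117),T(239,110,117));d('screws S',S(583,147,117),S(517,352,117))
d('rail S near panel inner',S(72,235,86),S(490,355,86))
d('lid S panel',S(220,248,102),S(474,335,102));d('lid S other',S(275,118,102),S(525,190,102))
d('end stop T',T(72,335,86),T(112,127,86))
d('ledge tail T',T(625,395,88),T(647,218,88));d('ledge front T',T(544,388,88),T(564,212,88))
d('ledge tail S',S(200,104,88),S(147,240,88))
```

```text
lid far T [609.5  16.7 102. ] [627.7 143.2 102. ] ang 81.79 127.8
lid near T [524.5  27.5 102. ] [543.5 153.4 102. ] ang 81.43 127.3
rail T far [609.1 -58.1  86. ] [638.5 156.5  86. ] ang 82.22 216.6
rail near T [506.2 -42.9  86. ] [537.8 174.4  86. ] ang 81.74 219.5
screws T [530.1 180.6 117. ] [650.3 163.9 117. ] ang -7.91 121.4
screws S [527.1 181.3 117. ] [646.2 163.5 117. ] ang -8.53 120.5
rail S near panel inner [605.  -55.8  86. ] [632.3 152.5  86. ] ang 82.55 210.1
lid S panel [608.3  18.4 102. ] [632.3 143.3 102. ] ang 79.11 127.2
lid S other [528.6  30.  102. ] [547.2 157.  102. ] ang 81.67 128.3
end stop T [551.1 244.8  86. ] [650.2 229.8  86. ] ang -8.6 100.2
ledge tail T [521.6 -11.7  88. ] [604.2 -23.4  88. ] ang -8.08 83.5
ledge front T [525.1  25.6  88. ] [607.3  15.5  88. ] ang -6.99 82.8
ledge tail S [517.4 -10.4  88. ] [602. -19.  88.] ang -5.84 85.1
```

```bash
python3 -m creep '[[0.66,43,-30,0,0,0,0],[0.66,43,-30,0,0,0,0],[0.66,43,-30,0,0,0,0],[0.66,43,-30,0,0,0,0],[0.66,43,-30,0,0,0,0]]'; python3 -m creep '[[0.66,43,-30,0,0,0,0],[0.66,43,-30,0,0,0,0],[0.66,43,-30,0,0,0,0],[0.66,43,-30,0,0,0,0],[0.66,43,-30,0,0,0,0]]';  python3 -m creep '[[0.66,43,-30,0,0,0,-10],[0.66,0,0,0,0,0,-10],[0.66,0,0,0,0,0,-10],[0.66,0,0,0,0,0,-10],[0.66,0,0,0,0,0,-10]]'; python3 -m creep '[[0.66,0,0,0,0,0,-9.6],[0.66,0,0,0,0,0,0],[0.66,0,0,0,0,0,0]]'
```

```text
time_s: 0.92
ee_pos: [360.5, -310.7, 214.1]
ee_rot: [180.0, -0.0, 22.2]
force: [0.2, 0.1, 0.3]
gripper_width: 44.1
time_s: 1.55
ee_pos: [502.8, -90.4, 214.1]
ee_rot: [180.0, -0.0, 22.2]
force: [-0.1, -1.1, 0.3]
gripper_width: 31.0
time_s: 2.17
ee_pos: [530.5, -47.9, 213.9]
ee_rot: [-180.0, 0.0, 72.6]
force: [0.7, -0.1, -0.1]
gripper_width: 30.8
time_s: 2.55
ee_pos: [530.5, -48.0, 213.9]
ee_rot: [-180.0, 0.0, 81.7]
force: [-0.3, 0.6, 0.2]
gripper_width: 31.4
```

```bash
python3 -m creep '[[0.66,26,13,0,0,0,0],[0.66,26,13.4,0,0,0,0],[0.66,0,0,40,0,0,0],[0.66,0,0,40,0,0,0],[0.66,0,0,20,0,0,0]]'; python3 -m creep '[[0.66,0,0,10,0,0,0],[0.66,0,0,0,0,0,0],[0.66,0,0,0,0,0,0]]'
python3 - <<'E'
from h import *
for n,(x0,y0,w,h) in dict(scene=(240,170,240,180),top=(155,180,240,180)).items():
    g=grab_frame(n);im=g["frame"][:,:,::-1]
    c=cv2.resize(im[y0:y0+h,x0:x0+w],None,fx=2,fy=2,interpolation=cv2.INTER_CUBIC)
    cv2.imwrite(f"pics/{n}1.png",c)
print(state())
E
python3 -c "
import cv2,numpy as np
cv2.imwrite('pics/b1.png',np.vstack([cv2.imread('pics/scene1.png')[:300],cv2.imread('pics/top1.png')[:300]]))"
```

```text
time_s: 3.18
ee_pos: [562.8, -0.1, 111.7]
ee_rot: [-179.8, 0.0, 81.7]
force: [0.4, 0.2, -0.8]
gripper_width: 30.7
time_s: 3.55
ee_pos: [564.9, -0.3, 105.0]
ee_rot: [179.9, -0.0, 81.8]
force: [-0.8, 0.6, -0.2]
gripper_width: 30.9
{'time_s': 3.65, 'qpos': array([-1.19746536e+00,  2.25039576e+01,  1.00171669e+02, -4.70701972e-03,
        5.71982590e+01,  7.00549322e+00]), 'qvel': array([-0.04159418,  0.04493825,  0.26884246, -0.08604091,  0.00451972,
       -0.00782645]), 'effort': array([-5.37902688e-04, -4.18938410e+01, -2.00992692e+01,  6.79039699e-02,
        2.03338999e-02,  2.11278617e-03]), 'ee_pos': array([ 5.64765943e+02, -3.25836883e-01,  1.05032297e+02]), 'ee_rot': array([ 1.79874344e+02, -1.14489293e-02,  8.17995996e+01]), 'force': array([ 0.24763996,  0.84698063, -0.39697192]), 'torque': array([-0.06205851, -0.05971681, -0.02128836]), 'gripper_width': 30.9760455978327}
```

View pics/b1.png

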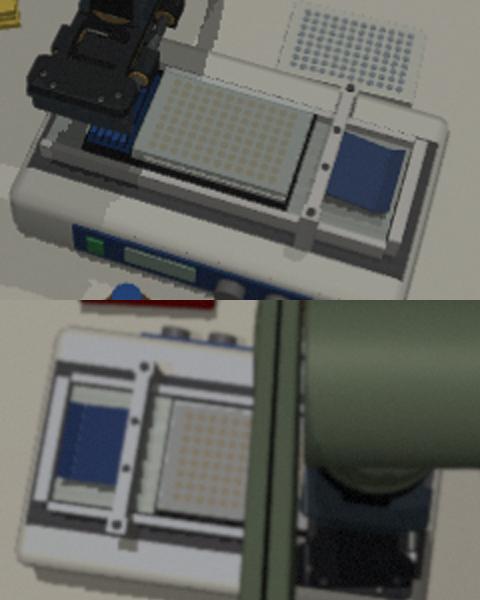

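The scene crop shows the gripper over the blue ledge at about (110,130), behind the plate's end wall. The carrier hasn't moved. Descending.

```bash
python3 -m creep '[[0.66,0,0,10,0,0,0],[0.66,0,0,4,0,0,0],[0.66,0,0,2,0,0,0],[0.66,0,0,0,0,0,0],[0.66,0,0,0,0,0,0]]'; python3 -m creep '[[0.66,0,0,2,0,0,0],[0.66,0,0,0,0,0,0]]'; python3 -m creep '[[0.66,0,0,2,0,0,0],[0.66,0,0,0,0,0,0]]'
```

```text
time_s: 4.28
ee_pos: [564.1, -0.3, 88.3]
ee_rot: [180.0, 0.0, 81.8]
force: [-0.9, 0.5, 3.7]
gripper_width: 31.1
time_s: 4.53
ee_pos: [564.2, -0.2, 86.7]
ee_rot: [180.0, 0.0, 81.8]
force: [-3.1, -0.3, 8.0]
gripper_width: 31.2
time_s: 4.78
ee_pos: [564.3, -0.3, 85.1]
ee_rot: [179.9, 0.0, 81.8]
force: [-2.4, 0.1, 10.2]
gripper_width: 30.9
```

```bash
python3 -m creep '[[0.66,0,0,2,0,0,0],[0.66,0,0,2,0,0,0],[0.66,0,0,0,0,0,0],[0.66,0,0,0,0,0,0]]';  python3 -m creep '[[0.66,3,0,0,0,0,0],[0.66,3,0,0,0,0,0],[0.66,0,0,0,0,0,0]]'; python3 -m creep '[[0.66,3,0,0,0,0,0],[0.66,3,0,0,0,0,0],[0.66,0,0,0,0,0,0]]'
```

```text
time_s: 5.28
ee_pos: [564.4, -0.3, 82.1]
ee_rot: [179.9, -0.0, 81.8]
force: [-4.8, -0.0, 15.0]
gripper_width: 31.3
time_s: 5.65
ee_pos: [566.2, 4.9, 82.4]
ee_rot: [179.8, 0.1, 81.9]
force: [-3.8, -3.1, 14.5]
gripper_width: 30.9
time_s: 6.02
ee_pos: [567.1, 10.8, 82.4]
ee_rot: [179.8, 0.1, 81.9]
force: [-1.7, -3.1, 14.1]
gripper_width: 31.4
```

```bash
python3 -m creep '[[0.66,3,0,0.6,0,0,0],[0.66,3,0,0,0,0,0],[0.66,3,0,0,0,0,0],[0.66,0,0,0,0,0,0]]'
python3 - <<'E'
from h import *
g=grab_frame("scene");im=g["frame"][:,:,::-1]
cv2.imwrite("pics/s2.png",cv2.resize(im[170:350,240:480],None,fx=3,fy=3,interpolation=cv2.INTER_CUBIC))
E
```

```text
time_s: 6.52
ee_pos: [568.4, 19.7, 81.9]
ee_rot: [179.8, 0.1, 81.9]
force: [-2.3, -2.9, 14.6]
gripper_width: 31.0
```

View pics/s2.png

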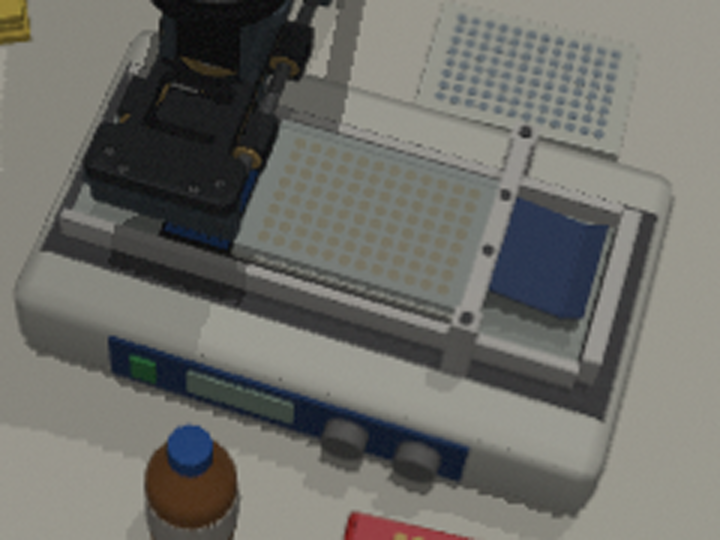

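The carrier has followed: its lid edge at about (490,180)–(455,310) in the crop is just going in under the bridge bar, and it lies straight. Continuing.

```bash
python3 -m creep '[[0.66,3,0,0.5,0,0,0],[0.66,3,0,0,0,0,0],[0.66,3,0,0,0,0,0],[0.66,0,0,0,0,0,0]]'; python3 -m creep '[[0.66,3,0,0,0,0,0],[0.66,3,0,0,0,0,0],[0.66,3,0,0,0,0,0],[0.66,0,0,0,0,0,0]]'
```

```text
time_s: 7.08
ee_pos: [569.7, 28.6, 81.5]
ee_rot: [179.8, 0.1, 81.9]
force: [-3.5, -3.6, 15.4]
gripper_width: 31.0
time_s: 7.58
ee_pos: [571.0, 37.5, 81.5]
ee_rot: [179.8, 0.1, 81.9]
force: [-3.3, -4.2, 16.3]
gripper_width: 31.0
```

```bash
python3 -m creep '[[0.66,3,0,0,0,0,0],[0.66,3,0,0,0,0,0],[0.66,3,0,0,0,0,0],[0.66,0,0,0,0,0,0]]'; python3 -m creep '[[0.66,3,0,0,0,0,0],[0.66,3,0,0,0,0,0],[0.66,3,0,0,0,0,0],[0.66,0,0,0,0,0,0]]'
python3 - <<'E'
from h import *
g=grab_frame("scene");im=g["frame"][:,:,::-1]
cv2.imwrite("pics/s3.png",cv2.resize(im[170:350,240:480],None,fx=3,fy=3,interpolation=cv2.INTER_CUBIC))
E
```

```text
time_s: 8.07
ee_pos: [572.3, 46.4, 81.5]
ee_rot: [179.8, 0.1, 81.9]
force: [-2.6, -2.6, 15.5]
gripper_width: 31.6
time_s: 8.57
ee_pos: [573.7, 54.9, 81.2]
ee_rot: [179.8, 0.1, 81.9]
force: [-1.5, -4.3, 13.2]
gripper_width: 31.0
```

View pics/s3.png

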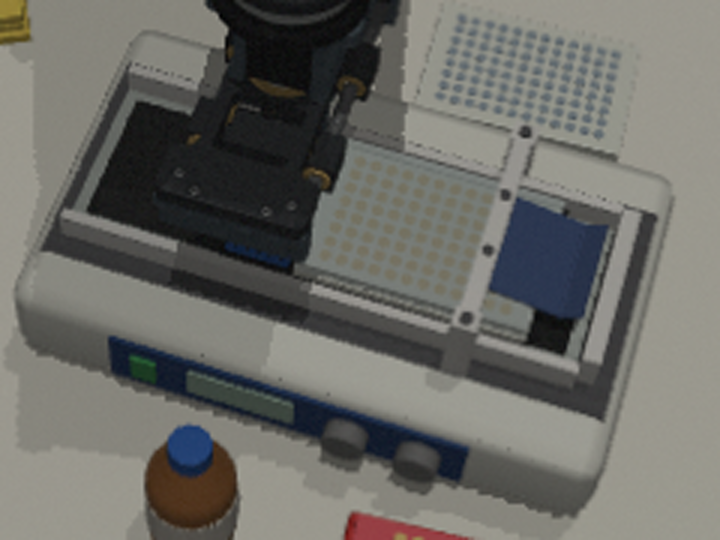

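The lid is under the bridge and reaching the leaf, with its front edge at about (535,325). The black nose is at about (570,345), close to the stop. Pushing on.

```bash
python3 -m creep '[[0.66,3,0,0.3,0,0,0],[0.66,3,0,0,0,0,0],[0.66,3,0,0,0,0,0],[0.66,0,0,0,0,0,0]]'; python3 -m creep '[[0.66,3,0,0,0,0,0],[0.66,3,0,0,0,0,0],[0.66,0,0,0,0,0,0]]';python3 -m creep '[[0.66,2,0,0,0,0,0],[0.66,2,0,0,0,0,0],[0.66,0,0,0,0,0,0]]'
```

```text
time_s: 9.12
ee_pos: [575.0, 63.5, 80.5]
ee_rot: [179.7, 0.1, 81.9]
force: [-0.5, -4.8, 11.6]
gripper_width: 30.9
time_s: 9.5
ee_pos: [575.8, 69.3, 80.4]
ee_rot: [179.8, 0.1, 81.9]
force: [-0.4, -6.0, 12.1]
gripper_width: 30.8
time_s: 9.88
ee_pos: [576.2, 72.2, 80.5]
ee_rot: [179.8, 0.2, 81.9]
force: [-1.4, -8.2, 11.6]
gripper_width: 31.1
```

```bash
python3 -m creep '[[0.66,2,0,0,0,0,0],[0.66,2,0,0,0,0,0],[0.66,0,0,0,0,0,0]]';python3 -m creep '[[0.66,2,0,0,0,0,0],[0.66,2,0,0,0,0,0],[0.66,0,0,0,0,0,0]]'
python3 - <<'E'
from h import *
g=grab_frame("scene");im=g["frame"][:,:,::-1]
cv2.imwrite("pics/s4.png",cv2.resize(im[170:350,240:480],None,fx=3,fy=3,interpolation=cv2.INTER_CUBIC))
E
```

```text
time_s: 10.25
ee_pos: [576.9, 77.2, 80.4]
ee_rot: [179.8, 0.1, 81.9]
force: [-1.5, -5.1, 9.9]
gripper_width: 30.9
time_s: 10.62
ee_pos: [577.4, 81.2, 80.4]
ee_rot: [179.8, 0.1, 81.9]
force: [-1.5, -6.3, 10.1]
gripper_width: 31.4
```

View pics/s4.png

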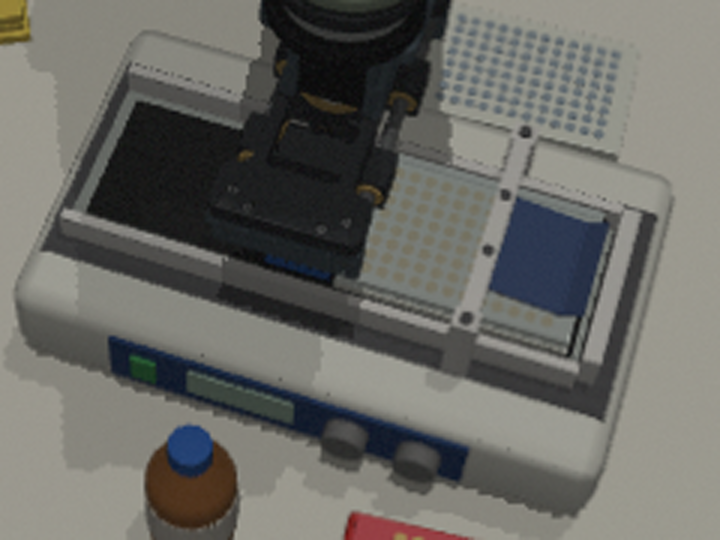

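The lid is well under the leaf and its front edge at about (580,350) is almost at the stop. I'll push until the force climbs.

```bash
python3 -m creep '[[0.66,2,0,0,0,0,0],[0.66,0,0,0,0,0,0],[0.66,0,0,0,0,0,0]]';python3 -m creep '[[0.66,2,0,0,0,0,0],[0.66,0,0,0,0,0,0],[0.66,0,0,0,0,0,0]]'
```

```text
time_s: 11.05
ee_pos: [577.7, 83.2, 80.3]
ee_rot: [179.8, 0.1, 81.9]
force: [-0.9, -5.4, 9.6]
gripper_width: 31.1
time_s: 11.42
ee_pos: [578.0, 85.2, 80.4]
ee_rot: [179.8, 0.1, 81.9]
force: [-1.1, -5.3, 10.5]
gripper_width: 31.0
```

```bash
python3 -m creep '[[0.66,2,0,0,0,0,0],[0.66,0,0,0,0,0,0],[0.66,0,0,0,0,0,0]]';python3 -m creep '[[0.66,2,0,0,0,0,0],[0.66,0,0,0,0,0,0],[0.66,0,0,0,0,0,0]]'
```

```text
time_s: 11.8
ee_pos: [578.1, 86.6, 80.4]
ee_rot: [179.8, 0.2, 81.9]
force: [-0.1, -7.8, 10.9]
gripper_width: 31.4
time_s: 12.18
ee_pos: [578.1, 86.6, 80.4]
ee_rot: [179.8, 0.4, 81.9]
force: [-1.7, -14.7, 11.6]
gripper_width: 30.9
```

The TCP has stopped at y=86.6 while the push rises to 14.7 N, so the nose is on the end stop. Relaxing the push, then lifting.

```bash
python3 -m creep '[[0.66,1,0,0,0,0,0],[0.66,0,0,0,0,0,0],[0.66,0,0,0,0,0,0]]';python3 -m creep '[[0.66,-3,0,0,0,0,0],[0.66,0,0,0,0,0,0]]';python3 -m creep '[[0.66,0,0,-2,0,0,0],[0.66,0,0,-2,0,0,0],[0.66,0,0,-2,0,0,0],[0.66,0,0,0,0,0,0]]'
```

```text
time_s: 12.55
ee_pos: [578.1, 86.7, 80.4]
ee_rot: [179.8, 0.5, 81.9]
force: [-2.2, -16.3, 12.9]
gripper_width: 30.5
time_s: 12.8
ee_pos: [578.1, 86.6, 80.3]
ee_rot: [179.8, 0.2, 81.8]
force: [-1.4, -8.1, 10.3]
gripper_width: 31.0
time_s: 13.3
ee_pos: [577.5, 86.7, 84.4]
ee_rot: [179.9, 0.2, 81.8]
force: [0.6, -8.0, -0.2]
gripper_width: 31.2
```

```bash
python3 -m creep '[[0.66,-2,0,0,0,0,0],[0.66,-2,0,0,0,0,0],[0.66,0,0,0,0,0,0]]';python3 -m creep '[[0.66,0,0,-10,0,0,0],[0.66,0,0,-40,0,0,0],[0.66,0,0,-40,0,0,0],[0.66,-40,0,-20,0,0,0],[0.66,-50,0,0,0,0,0]]';python3 -m creep '[[0.66,-60,0,0,0,0,0],[0.66,-60,0,0,0,0,0],[0.66,-60,0,0,0,0,0],[0.66,0,0,0,0,0,0],[0.66,0,0,0,0,0,0]]'
python3 - <<'E'
from h import *
for n,(x0,y0,w,h) in dict(scene=(240,170,240,180),top=(155,180,240,180)).items():
    g=grab_frame(n);im=g["frame"][:,:,::-1]
    cv2.imwrite(f"pics/{n}5.png",cv2.resize(im[y0:y0+h,x0:x0+w],None,fx=3.33,fy=3.33,interpolation=cv2.INTER_CUBIC))
    m=cv2.inRange(cv2.cvtColor(im,cv2.COLOR_BGR2HSV),(105,150,70),(125,255,255))
    k,l,st,ce=cv2.connectedComponentsWithStats(cv2.morphologyEx(m,cv2.MORPH_CLOSE,np.ones((5,5))))
    for i in range(1,k):
        if st[i,4]>150: print(n,ce[i].round(1),onz(g,*ce[i],83).round(1))
E
```

```text
time_s: 13.68
ee_pos: [576.2, 85.0, 84.4]
ee_rot: [-180.0, -0.0, 81.8]
force: [0.8, -0.2, -0.6]
gripper_width: 30.9
time_s: 14.3
ee_pos: [565.0, -4.3, 197.6]
ee_rot: [179.6, -0.0, 82.0]
force: [1.1, -0.6, -0.5]
gripper_width: 31.0
time_s: 14.92
ee_pos: [538.0, -182.0, 195.0]
ee_rot: [180.0, -0.0, 81.8]
force: [-0.1, 0.2, 0.3]
gripper_width: 31.3
scene [168.7 174.8] [ 501.9 -249.8   83. ]
scene [349.  239.9] [575.1  83.2  83. ]
scene [616.2 277. ] [561.1 532.2  83. ]
scene [167.8 303.2] [ 743.2 -171.7   83. ]
scene [613.5 304.4] [614.1 524.1  83. ]
scene [302.8 318.4] [726.9  37.7  83. ]
top [442.5 192.3] [ 690.9 -177.2   83. ]
top [  8.1 226.3] [639.7 528.2  83. ]
top [280.5 263.1] [577.4  83.5  83. ]
top [  3.9 258.1] [587.5 529.8  83. ]
top [500.3 355.8] [ 430.3 -254.3   83. ]
```

View pics/scene5.png

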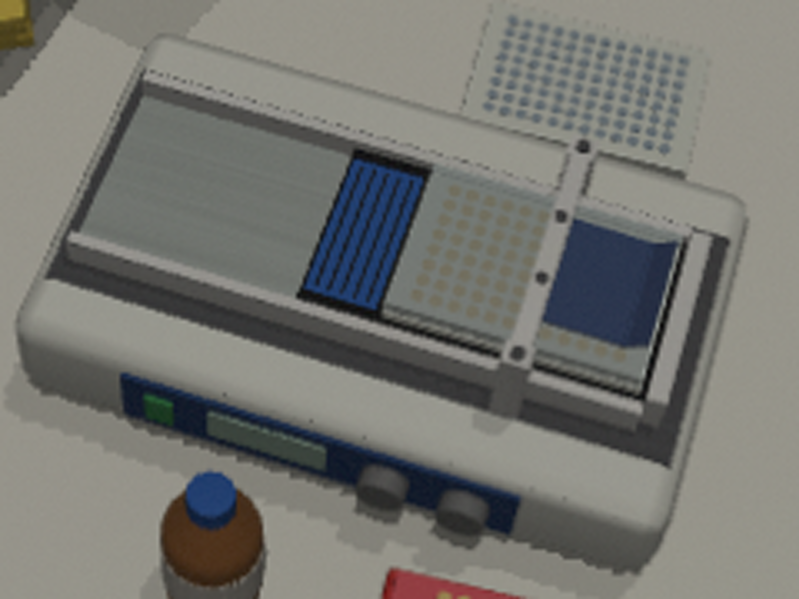

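View pics/top5.png

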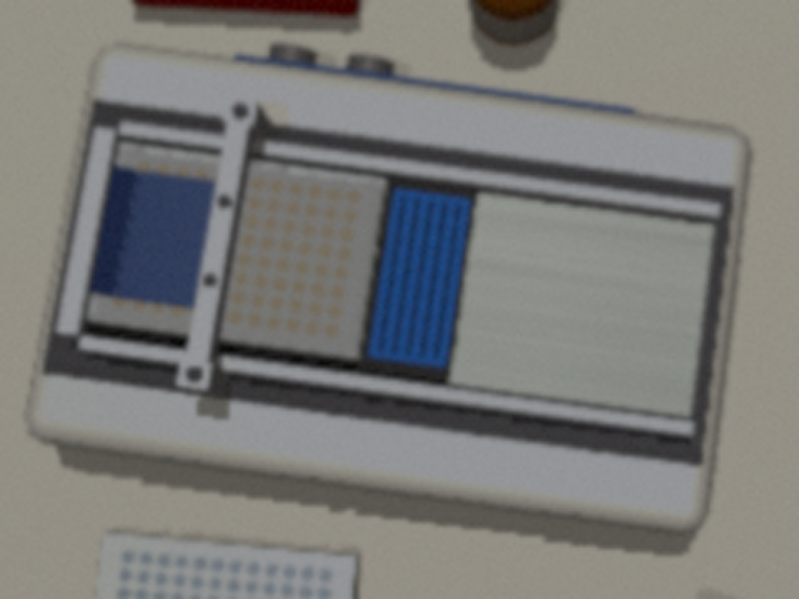

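Both views show the carrier home: the nose against the stop at about (90,250) in the top crop, the leaf on the lid, and the bottle and the parts of the tip box and spare plate in view unmoved. Handing in.

```bash
python3 -c "
from workcell import *
print(job_done())"
```

```text
the job is handed in; nothing more can be done
None
```

The carrier is clamped under the hold-down spring with its nose at the end stop, and I handed the job in at about 15 s of the 40 s allowed. No verdict was reported.

**What I did:** I pressed the blue ledge down about 6 mm with roughly 15 N. Still pressing, I slid the carrier about 82 mm under the bridge and leaf. It stopped moving as the push rose to about 16 N, which I took as the nose meeting the stop. I then eased off, backed away from the plate's end wall, lifted off and moved clear.

**Last checks:**
- **Position:** With the arm clear, the pictures put the ledge at about (577, 83) mm in the top view and (575, 83) mm in the scene view. Those agree within the calibration error and match the travel of about 81 mm I had estimated.
- **Clamping:** The carrier looks straight, with the leaf on the lid and no gap visible at the stop.
- **Bystanders:** The bottle, and the parts of the tip box and spare plate in the final crops, look where they were. I judged this by eye rather than measuring it.
- **Not measured:** I could not read the bed or leaf joint values directly. I inferred them from the fingertip height while pressing and from the pictures.

No check failed or disagreed.

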